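# Transfer borehole core plugs to the viewing rack in depth order

## Task

Move the four rock core plugs from the card trays of the field carrier to the recesses of the viewing rack, keeping their depth order: the red-painted end of each is the shallow end, so the plug nearest the carrier's red end goes into the recess at the rack's red end, and so on down the row. Stand each plug upright, seated in its recess and released, and neither tip over nor drop any of them.

Things in the scene. Friction and masses are not known exactly. Their poses are not given: they have to be found in the camera images.
- chalk (a point): white rock core plug (chalk), an upright cylinder 38 mm in diameter and 76 mm tall, about 0.2 kg, loose; this point is its centre, 38 mm above its underside; z points up along its axis. At the start it stands in a card tray of the field carrier
- sandstone (a point): ochre-yellow rock core plug (sandstone), an upright cylinder 38 mm in diameter and 76 mm tall, about 0.2 kg, loose; this point is its centre, 38 mm above its underside; z points up along its axis. At the start it stands in a card tray of the field carrier
- shale (a point): black rock core plug (shale), an upright cylinder 38 mm in diameter and 76 mm tall, about 0.2 kg, loose; this point is its centre, 38 mm above its underside; z points up along its axis. At the start it stands in a card tray of the field carrier
- greensand (a point): green rock core plug (greensand), an upright cylinder 38 mm in diameter and 76 mm tall, about 0.2 kg, loose; this point is its centre, 38 mm above its underside; z points up along its axis. At the start it stands in a card tray of the field carrier
- tray_chalk: fixed brown card tray in which the white plug (chalk) stands at the start: open on top, 58 x 58 mm, 12 mm high, floor 2.5 mm thick. The four trays look alike and stand in a straight row, 62 mm apart, on the field carrier, a pale low board; which is where varies. Origin at the centre of its underside (8 mm above the table), z up, x along the row
- tray_sandstone: fixed brown card tray in which the ochre-yellow plug (sandstone) stands at the start: open on top, 58 x 58 mm, 12 mm high, floor 2.5 mm thick. The four trays look alike and stand in a straight row, 62 mm apart, on the field carrier, a pale low board; which is where varies. Origin at the centre of its underside (8 mm above the table), z up, x along the row
- tray_shale: fixed brown card tray in which the black plug (shale) stands at the start: open on top, 58 x 58 mm, 12 mm high, floor 2.5 mm thick. The four trays look alike and stand in a straight row, 62 mm apart, on the field carrier, a pale low board; which is where varies. Origin at the centre of its underside (8 mm above the table), z up, x along the row
- tray_greensand: fixed brown card tray in which the green plug (greensand) stands at the start: open on top, 58 x 58 mm, 12 mm high, floor 2.5 mm thick. The four trays look alike and stand in a straight row, 62 mm apart, on the field carrier, a pale low board; which is where varies. Origin at the centre of its underside (8 mm above the table), z up, x along the row
- carrier_red_end: red-painted end board of the field carrier, fixed: 14 mm along the row, 78 mm across it, 30 mm high. It marks the shallow end of that row and may be at either end (the other end board is plain wood). Origin at the centre of its underside, 8 mm above the table; the trays' centres are 39, 101, 163 and 225 mm from it
- rack: viewing rack, fixed: dark wood, grey felt in its recesses, 300 x 80 mm, 22 mm high, end boards 38 mm. Origin: centre of its underside, on the table; x along the row to its red (shallow) end board, z up. Four recesses, 56 mm across, 12 mm deep (floor 10 mm above the table), centred from the red end at x = 99, 33, -33, -99 mm, y = 0. A seated plug's centre is 48 mm above the table
Not all that is in view belongs to the job. What is shaped like the part that bears shale but purple is not meant.

How it is judged (in metres and radians):
At the end, for the whole second after the job is handed in: Each plug stands upright (within 0.12 rad) and still in the rack recess of the same rank, counted from the red end, that its tray has in the carrier: centre within 12 mm of the recess's centre along and across the rack and within 5 mm of the seated height; all four released (((horizontal distance between tray_chalk and carrier_red_end between 0 and 0.07 m and x of chalk in the frame of rack between 0.087 and 0.111 m and y of chalk in the frame of rack between -0.012 and 0.012 m and z of chalk in the frame of rack between 0.043 and 0.053 m) or (horizontal distance between tray_chalk and carrier_red_end between 0.07 and 0.132 m and x of chalk in the frame of rack between 0.021 and 0.045 m and y of chalk in the frame of rack between -0.012 and 0.012 m and z of chalk in the frame of rack between 0.043 and 0.053 m) or (horizontal distance between tray_chalk and carrier_red_end between 0.132 and 0.194 m and x of chalk in the frame of rack between -0.045 and -0.021 m and y of chalk in the frame of rack between -0.012 and 0.012 m and z of chalk in the frame of rack between 0.043 and 0.053 m) or (horizontal distance between tray_chalk and carrier_red_end between 0.194 and 0.3 m and x of chalk in the frame of rack between -0.111 and -0.087 m and y of chalk in the frame of rack between -0.012 and 0.012 m and z of chalk in the frame of rack between 0.043 and 0.053 m)) and angle between each of chalk, sandstone, shale, greensand's own z axis and vertical below 0.12 rad and linear speed of each of plug_chalk, plug_sandstone, plug_shale, plug_greensand below 0.02 m/s and ((horizontal distance between tray_sandstone and carrier_red_end between 0 and 0.07 m and x of sandstone in the frame of rack between 0.087 and 0.111 m and y of sandstone in the frame of rack between -0.012 and 0.012 m and z of sandstone in the frame of rack between 0.043 and 0.053 m) or (horizontal distance between tray_sandstone and carrier_red_end between 0.07 and 0.132 m and x of sandstone in the frame of rack between 0.021 and 0.045 m and y of sandstone in the frame of rack between -0.012 and 0.012 m and z of sandstone in the frame of rack between 0.043 and 0.053 m) or (horizontal distance between tray_sandstone and carrier_red_end between 0.132 and 0.194 m and x of sandstone in the frame of rack between -0.045 and -0.021 m and y of sandstone in the frame of rack between -0.012 and 0.012 m and z of sandstone in the frame of rack between 0.043 and 0.053 m) or (horizontal distance between tray_sandstone and carrier_red_end between 0.194 and 0.3 m and x of sandstone in the frame of rack between -0.111 and -0.087 m and y of sandstone in the frame of rack between -0.012 and 0.012 m and z of sandstone in the frame of rack between 0.043 and 0.053 m)) and ((horizontal distance between tray_shale and carrier_red_end between 0 and 0.07 m and x of shale in the frame of rack between 0.087 and 0.111 m and y of shale in the frame of rack between -0.012 and 0.012 m and z of shale in the frame of rack between 0.043 and 0.053 m) or (horizontal distance between tray_shale and carrier_red_end between 0.07 and 0.132 m and x of shale in the frame of rack between 0.021 and 0.045 m and y of shale in the frame of rack between -0.012 and 0.012 m and z of shale in the frame of rack between 0.043 and 0.053 m) or (horizontal distance between tray_shale and carrier_red_end between 0.132 and 0.194 m and x of shale in the frame of rack between -0.045 and -0.021 m and y of shale in the frame of rack between -0.012 and 0.012 m and z of shale in the frame of rack between 0.043 and 0.053 m) or (horizontal distance between tray_shale and carrier_red_end between 0.194 and 0.3 m and x of shale in the frame of rack between -0.111 and -0.087 m and y of shale in the frame of rack between -0.012 and 0.012 m and z of shale in the frame of rack between 0.043 and 0.053 m)) and ((horizontal distance between tray_greensand and carrier_red_end between 0 and 0.07 m and x of greensand in the frame of rack between 0.087 and 0.111 m and y of greensand in the frame of rack between -0.012 and 0.012 m and z of greensand in the frame of rack between 0.043 and 0.053 m) or (horizontal distance between tray_greensand and carrier_red_end between 0.07 and 0.132 m and x of greensand in the frame of rack between 0.021 and 0.045 m and y of greensand in the frame of rack between -0.012 and 0.012 m and z of greensand in the frame of rack between 0.043 and 0.053 m) or (horizontal distance between tray_greensand and carrier_red_end between 0.132 and 0.194 m and x of greensand in the frame of rack between -0.045 and -0.021 m and y of greensand in the frame of rack between -0.012 and 0.012 m and z of greensand in the frame of rack between 0.043 and 0.053 m) or (horizontal distance between tray_greensand and carrier_red_end between 0.194 and 0.3 m and x of greensand in the frame of rack between -0.111 and -0.087 m and y of greensand in the frame of rack between -0.012 and 0.012 m and z of greensand in the frame of rack between 0.043 and 0.053 m))); the robot touches nothing.
It fails at once if a plug is tipped over (angle between any of chalk, sandstone, shale, greensand's own z axis and vertical above 0.8 rad).
It fails at once if a plug is dropped from more than 35 mm above its seat ((height (world z) of chalk above 0.085 m and contact force between plug_chalk and anything else below 0.01 N) or (height (world z) of sandstone above 0.085 m and contact force between plug_sandstone and anything else below 0.01 N) or (height (world z) of shale above 0.085 m and contact force between plug_shale and anything else below 0.01 N) or (height (world z) of greensand above 0.085 m and contact force between plug_greensand and anything else below 0.01 N)).
It also fails if it takes over 120 s, if anything falls off the work surface, if the arm or the gripper's body presses on something with over 40 N, if the wrist force passes 120 N, or if a joint passes its speed limit or range.

## Robot

A 6-joint arm with a two-finger parallel gripper is mounted at the origin on the work surface. World frame = base frame: x ahead of the robot, y to its left, z up, the work surface at z = 0. Lengths are in m, angles in degrees, forces in N, time in s.
With the tool pointing down it reaches from about 0.325 to 0.85 m from the base axis. Payload 15.5 kg.
Tool frame: the origin (TCP) lies at the very end of the fingers, on their centre line; the grasp point (between the pads) lies arm.grip_depth behind it (arm.grip_depth is the distance from the TCP to the grasp point, in m); z points along the fingers, y is the direction in which the jaws open and shut (so a half turn about z gives the same grasp; the last joint's range is limited). The gripper opens to 91 mm and grips with 3 to 60 N. Pads are 32 mm wide; open, the fingers measure 118 mm over their backs; the gripper's body (76 mm by 178 mm) begins 60 mm behind the grasp point.
Start: joints at [62.366, 28.281, 77.091, -0, 74.628, -5.472], TCP at [0.236, 0.579, 0.214] pointing down, gripper open.
Joint ranges: [-166.48, 166.48], [-47.26, 123.95], [12.59, 153.08], [-70.14, 250.14], [6.76, 159.57], [-176.63, 176.63]. Speed limits (degrees/s): [108.29, 108.29, 147.25, 172.46, 172.46, 172.46].

## Interface

Orientations are given as a 3x3 rotation matrix whose columns are the frame's x, y, z axes.
In Python, from rig import arm gives the robot as it stands. Calls block until the motion is done:
- arm.move_to(position, orientation): joint-space move of the TCP to a pose.
- arm.move_l(position, orientation=None, feed=0.15): straight line of the TCP; orientation=None keeps the orientation; feed is the mean speed in m/s.
- arm.move_joints(angles): joint-space move.
- arm.grip(opening): finger opening in m; the grip force is fixed at half the most; returns when the fingers have stopped.
- arm.sleep(seconds).
- arm.solve_ik(position, orientation): joint angles nearest the present ones, or None.
- arm.snapshot(name): name is "scene" or "top" or "wrist"; returns the picture (480x640x3 uint8, red, green, blue); there is no depth.
- arm.get_calibration(name): a dict with "intrinsics" (3x3 intrinsics, pixels), "cam_to_world" (4x4, takes a point from camera to world coordinates). Camera axes: x right, y down, z forward; pixel columns grow to the right and rows downward; lengths in m; the calibration is good to about 2 mm. The wrist camera is an equidistant fisheye: a pixel r from the principal point sees the ray r / f radians off the axis. A picture is of the moment at which its call begins: read the wrist's pose just before it. get_calibration takes no time and is no camera call; for the wrist camera it gives the pose at the moment of the call.
A pose or a line that the arm cannot do raises arm.Unreachable and nothing moves.
- arm.sign_off(): hands the job in, once; it reports no verdict.
Readings, each from a call of its own:
- arm.current_t(): time.
- arm.current_joint_positions(): joint angles.
- arm.current_dq(): joint speeds.
- arm.current_tau(): joint torques, N m.
- arm.current_ee_pos(): TCP position.
- arm.current_tool_rot(): TCP orientation.
- arm.current_force(): force on the tool from outside, world axes, zero at the start.
- arm.current_torque(): the same for the moment, N m.
- arm.current_width(): finger opening in m.
Only numpy, scipy, OpenCV 4.12 (cv2) and the standard library are available. Lean on these libraries where they do the work, as an engineer would, in place of code of your own. Each camera call takes 0.05 s, during which the arm holds its last target. There are 200 camera calls.

## Working session

There is one attempt and no reset: what is moved stays moved. The work goes in short steps, each a Python script; the robot and the scene stay as the last script left them, time stands still between calls to the robot, and variables do not carry over. Pictures are saved under pics/ and viewed, on a budget of 14 in all, crops included, one or two more only if the job needs it, and the job is handed in when it is done.

```bash
mkdir -p pics; python3 - <<'E'
from rig import arm
import cv2,numpy as np
for n in("top","scene"):
    cv2.imwrite(f"pics/{n}0.png",arm.snapshot(n)[:,:,::-1])
    c=arm.get_calibration(n);print(n,np.round(c["intrinsics"],1).tolist(),np.round(c["cam_to_world"],3).tolist())
print(arm.grip_depth,np.round(arm.current_tool_rot(),3).tolist(),arm.current_width())
E
```

```text
top [[542.8, 0.0, 321.0], [0.0, 542.8, 238.9], [0.0, 0.0, 1.0]] [[0.004, -0.998, 0.061, 0.491], [-1.0, -0.005, -0.015, 0.057], [0.015, -0.061, -0.998, 1.05], [0.0, 0.0, 0.0, 1.0]]
scene [[457.5, 0.0, 320.7], [0.0, 457.5, 238.0], [0.0, 0.0, 1.0]] [[0.383, 0.765, -0.517, 0.977], [0.924, -0.316, 0.216, -0.129], [0.002, -0.561, -0.828, 0.715], [0.0, 0.0, 0.0, 1.0]]
0.0188 [[-0.926, 0.377, -0.001], [0.377, 0.926, -0.001], [0.0, -0.001, -1.0]] 0.09110870208305714
```

View pics/top0.png

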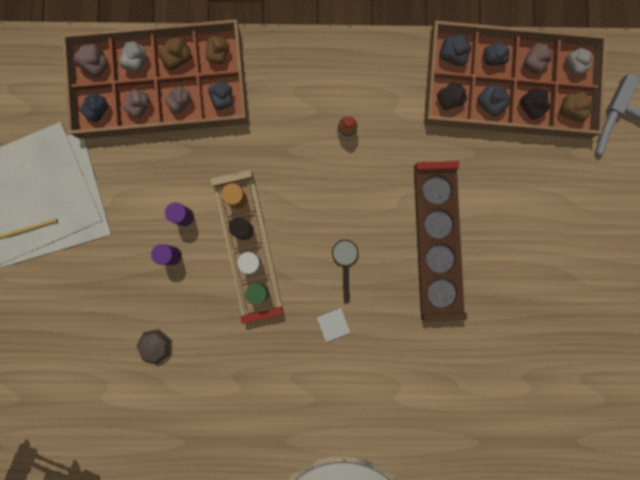

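View pics/scene0.png

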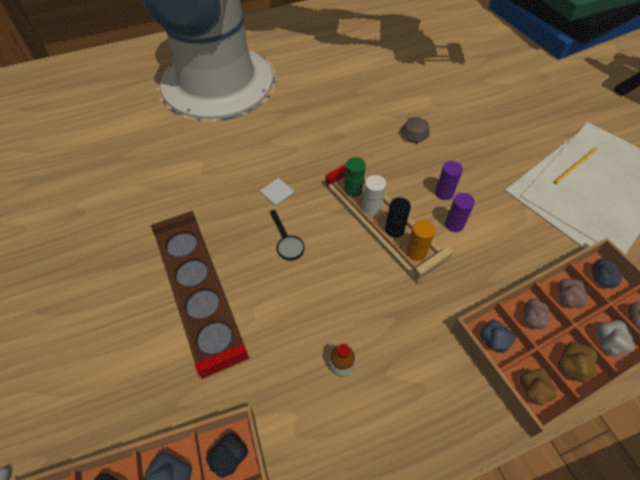

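The top view shows the carrier's red end at (261,315). From there the plugs are green (257,293), white (248,262), black (241,228) and ochre (232,194). The rack's red end is at (437,166), with recesses at (436,190), (438,224), (440,259) and (441,293). There are three shale candidates: the black plug in the tray at (241,228) and two loose purple plugs at (178,213) and (165,254). The black one in its tray fits the description. I'll confirm it in an enlarged crop.

```bash
python3 - <<'E'
import cv2,numpy as np
im=cv2.imread("pics/top0.png")
m=np.hstack([im[160:330,150:290],im[160:330,405:475]])
m=cv2.resize(m,None,fx=3.5,fy=3.5,interpolation=cv2.INTER_CUBIC)
m=cv2.convertScaleAbs(m,alpha=1.5)
cv2.imwrite("pics/crop1.png",m)
E
```

```text
(no output)
```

View pics/crop1.png

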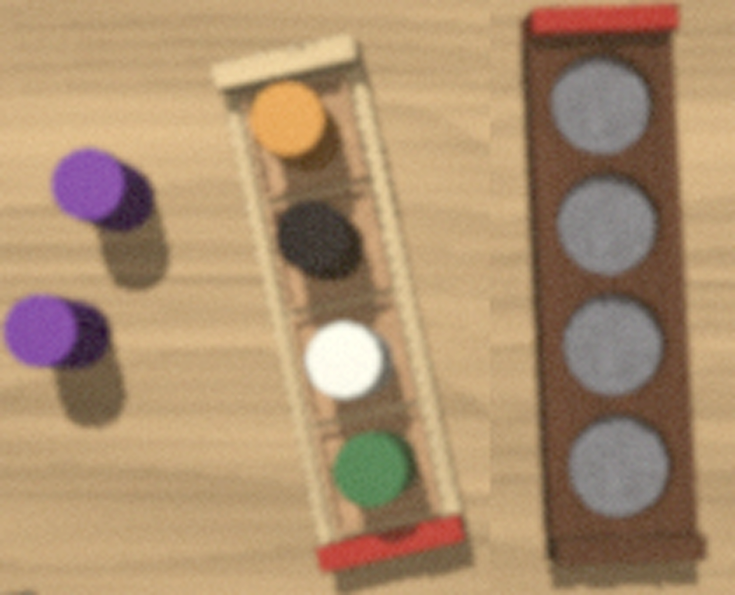

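The crop confirms it: black is the only non-purple shale candidate, in the tray at crop (316,238). The other plug tops are at ochre (287,119), white (344,359) and green (372,469). The recesses are at (600,106), (606,225), (613,346) and (619,466). Next I'll compute positions and hover over green and its recess for wrist checks.

```bash
cat > h.py <<'E'
from rig import arm
import numpy as np, cv2
def w(name,px,z):
    c=arm.get_calibration(name);T=c["cam_to_world"]
    r=T[:3,:3]@np.linalg.inv(c["intrinsics"])@[px[0],px[1],1]
    return (T[:3,3]+r*(z-T[2,3])/r[2])[:2]
def top(p,off,z): return w("top",((p[0]+.5)/3.5-.5+off,(p[1]+.5)/3.5-.5+160),z)
P=np.array([top(p,150,.0865) for p in[(372,469),(344,359),(316,238),(287,119)]])   # green, white, black, ochre
R=np.array([top(p,405-140,.018) for p in[(600,106),(606,225),(613,346),(619,466)]]) # from the red end
def ori(pts):
    d=pts[0]-pts[-1]; d/=np.linalg.norm(d); d*=-np.sign(d[0])   # tool x along row, towards robot
    return np.array([[d[0],d[1],0],[d[1],-d[0],0],[0,0,-1]]).T
E2=np.array([top(p,150,.03) for p in[(391,545),(284,64)]])
OP,OR=ori(E2),ori(R)
def at(xy,zg): return np.array([xy[0],xy[1],zg-arm.grip_depth])  # grasp point at height zg
def project(p):   # world point -> wrist fisheye pixel
    c=arm.get_calibration("wrist");q=np.linalg.inv(c["cam_to_world"])@[*p,1];K=c["intrinsics"]
    rr=np.hypot(q[0],q[1]);s=np.arctan2(rr,q[2])/rr
    return K[0,0]*s*q[0]+K[0,2],K[1,1]*s*q[1]+K[1,2]
def look(fn,pts):
    uv=[project(p) for p in pts];im=arm.snapshot("wrist")[:,:,::-1].copy()
    for u in uv: cv2.drawMarker(im,tuple(int(round(v)) for v in u),(255,0,255),cv2.MARKER_CROSS,10,1)
    cv2.imwrite(fn,im)
E
python3 - <<'E'
from h import *
print(P.round(4),R.round(4),np.linalg.norm(np.diff(R,axis=0),axis=1),np.linalg.norm(np.diff(P,axis=0),axis=1),OP.round(3),OR.round(3))
print("scene check white/green", w("scene",(376,182),.0865), w("scene",(356,163),.0865))
arm.move_to(at(R[0],.22),OR); look("pics/w_rack.png",[(*r,.018) for r in R])
arm.move_to(at(P[0],.20),OP); look("pics/w_car.png",[(*p,.0865) for p in P])
print(arm.current_t())
E
```

```text
[[0.4528 0.157 ]
 [0.5081 0.1718]
 [0.5694 0.1868]
 [0.6302 0.2023]] [[ 0.6497 -0.1792]
 [ 0.5842 -0.1819]
 [ 0.518  -0.1851]
 [ 0.4529 -0.1878]] [0.06561652 0.06623058 0.06516199] [0.05728743 0.06311044 0.06269525] [[-0.974 -0.228  0.   ]
 [-0.228  0.974  0.   ]
 [ 0.     0.    -1.   ]] [[-0.999 -0.044  0.   ]
 [-0.044  0.999  0.   ]
 [ 0.     0.    -1.   ]]
scene check white/green [0.50952518 0.17453424] [0.45333163 0.16084516]
4.6833
```

View pics/w_rack.png

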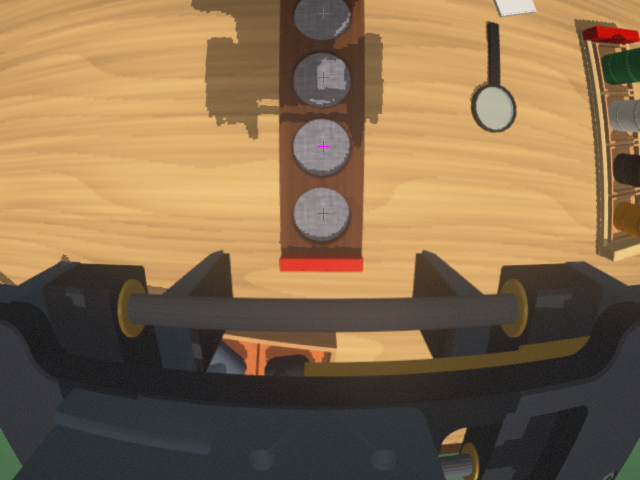

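View pics/w_car.png

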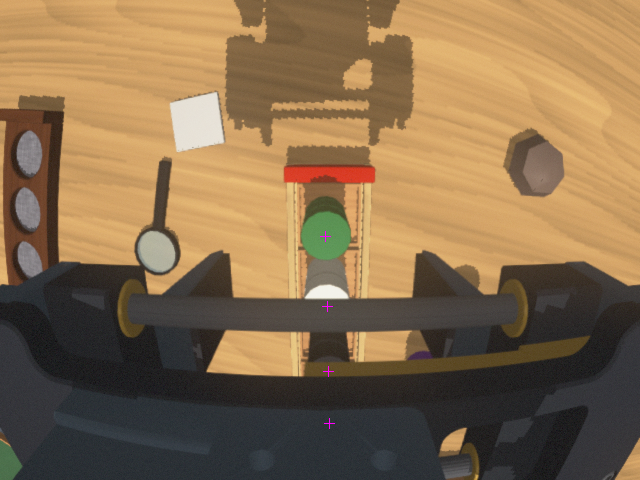

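In the rack view the predicted marks fall within about 1 px of the recess centres, which are (322,214) to (322,13). In the carrier view the mark sits on the green top at (326,237), and both rows line up with the jaws. I'll do the green plug first.

```bash
cat >> h.py <<'E'
ZG,ZT=.055,.165
def pick(i):
    arm.move_to(at(P[i],.18),OP)
    arm.move_l(at(P[i],ZG),feed=.12)
    arm.grip(.02); print("width",arm.current_width())
    arm.move_l(at(P[i],ZT),feed=.12)
    wd=arm.current_width(); print("lifted",wd,arm.current_force().round(2))
    assert .034<wd<.042
def place(i):
    arm.move_l(at(R[i],ZT),OR,feed=.2)
    arm.move_l(at(R[i],.075),feed=.12)
    arm.move_l(at(R[i],ZG),feed=.04); print("down",arm.current_force().round(2))
    arm.grip(.06); arm.sleep(.2)
    arm.move_l(at(R[i],.18),feed=.12)
    print("t",arm.current_t())
E
python3 - <<'E'
from h import *
pick(0)
place(0)
look("pics/w1.png",[(*R[0],.086)])
cv2.imwrite("pics/top1.png",arm.snapshot("top")[:,:,::-1])
E
```

```text
width 0.03725404838179961
lifted 0.03760778700198247 [-0.3  -0.04 -3.26]
down [-0.07 -0.18 -1.95]
t 13.6333
```

View pics/w1.png

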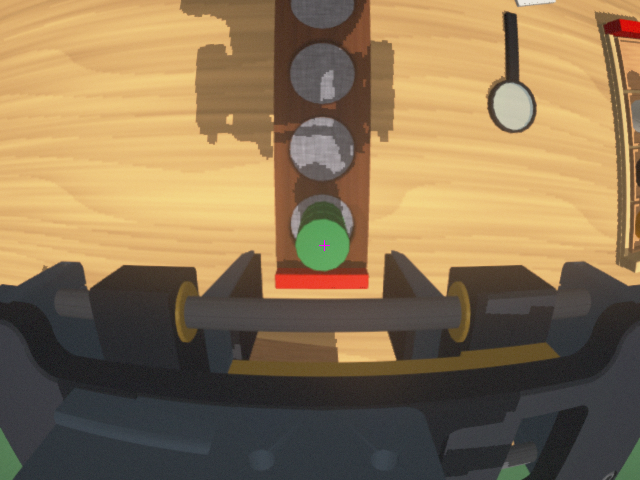

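The green plug stands in the red-end recess, with its top at (323,246) on the predicted mark (324,245). I'll do the other three, with the same width check on each lift.

```bash
python3 - <<'E'
from h import *
for i in(1,2,3):
    arm.grip(.09); pick(i); place(i)
look("pics/w2.png",[(*r,.086) for r in R])
arm.move_joints([62.366,28.281,77.091,0,74.628,-5.472])
im=arm.snapshot("top")[:,:,::-1]; cv2.imwrite("pics/top2.png",im)
s=arm.snapshot("scene")[:,:,::-1]
m=np.hstack([cv2.resize(im[150:330,390:490],(333,600),interpolation=cv2.INTER_CUBIC),cv2.resize(s[160:400,120:300],(450,600),interpolation=cv2.INTER_CUBIC)])
cv2.imwrite("pics/end.png",m); print(arm.current_t())
E
```

```text
width 0.03795409857772271
lifted 0.0378042801402104 [-0.02  0.44 -1.5 ]
down [ 0.06  0.63 -1.73]
t 24.3167
width 0.037374034830462616
lifted 0.037355354312193945 [ 0.23 -0.41 -3.23]
down [-0.44  0.9  -2.97]
t 34.9417
width 0.0377267498678593
lifted 0.03743297100714311 [-0.02  0.57 -1.96]
down [ 1.17  0.27 -2.33]
t 45.9417
48.9
```

View pics/end.png

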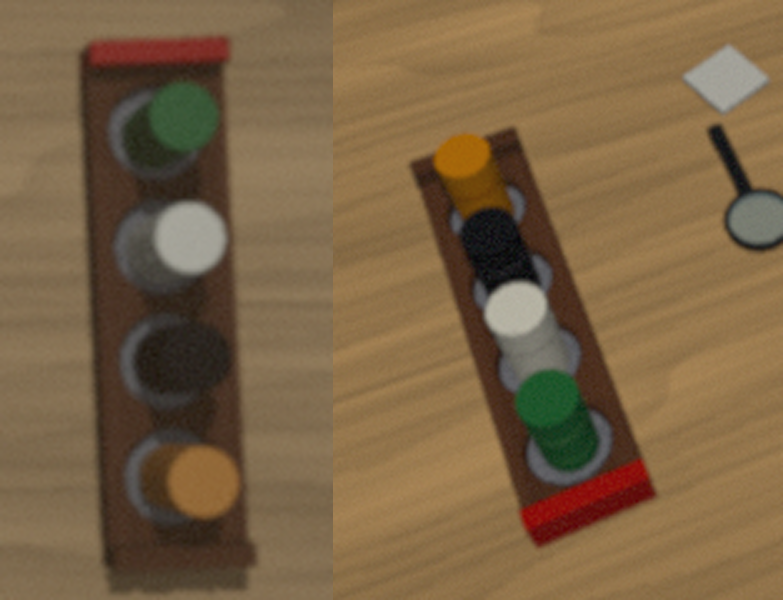

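All four stand in order from the red end. Their tops in the left half are green (183,117), white (190,238), black (192,356) and ochre (203,483). I'll check the offsets numerically, then hand in.

```bash
python3 - <<'E'
from h import *
d=[w("top",(390+u*.3,150+v*.3),.086)-r for (u,v),r in zip([(183,117),(190,238),(192,356),(203,483)],R)]
print((1000*np.array(d)).round(1), arm.current_width())
if np.abs(d).max()<.009: arm.sign_off(); print("signed off")
E
```

```text
[[-1.6 -0.4]
 [-1.5 -0.8]
 [ 1.3  1.9]
 [-1.2 -0.6]] 0.060180872981389716
the job is handed in; nothing more can be done
signed off
```

All four plugs are in the viewing rack in depth order, counted from the red end: green, white, black (shale), ochre. I handed the job in at about 49 s of robot time.

- **Grasps:** the finger opening read about 37–38 mm on every lift, so each plug was held firmly.
- **Final views:** the top and scene pictures show all four upright, seated and released, with the arm well clear.
- **Placement:** each plug measured within about 2 mm of its recess centre, against the 12 mm allowed.
- **Purple plugs:** I left the two purple look-alikes alone.

No checks failed or disagreed. Before the first move, a second camera agreed on the green and white plug positions to within about 4 mm. I did not view the close-up wrist picture taken after the last plug, so the final placement rests on the top and scene pictures.

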